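# Seat a keyed pump shaft in its spring-loaded hub

## Task

On the pump drive bed, slide the loose hub carrier until it butts flush against the fixed bearing block and leave it flush. Then take the keyed shaft by its flats, lower it into the carrier's hub, turn it until the key slips into the keyway and push it fully home, flange on the hub. Finish still gripping the shaft and pressing the hub down against its spring by clearly more than half of its travel; leave the jar, the book and the wrench alone.

Things in the scene. Friction and masses are not known exactly. Their poses are not given: they have to be found in the camera images.
- bed: Fixed grey bed plate, 232 x 104 mm, 10 mm thick, on the table. Origin on the table, straight below where the carrier's centre must end; +x runs along the bed to the green bearing block. The plate ends 130 mm behind the origin (-x). Two steel guide rails, 12 mm high above the plate, run from x = -90 to +36 mm, inner faces at y = +-37 mm.
- stop_face (a point): Centre of the green bearing block's flat face that the carrier must butt against: 36 mm along the bed's +x from its origin, 34 mm above the table. The block is fixed, 60 mm long, 84 mm wide, its top 58 mm above the table (low bolt heads and a bearing cap to 67 mm).
- carrier: Loose aluminium block 72 x 72 x 50 mm, about 0.65 kg with its hub, on the bed between the rails (1 mm play each side), its x axis along the bed's +x. Origin at the centre of its underside. It starts 20 to 45 mm short of the bearing block; flush when its origin is over the bed's. Push it on its free end face with closed fingers. The hub floats in a round well in its top.
- hub_top (a point): Centre of the steel hub's upper rim, at rest 60 mm above the carrier's underside, 10 mm proud of its top; axes as the carrier's, they do not turn with the hub. Hub 44 mm across, 40 mm tall, with a 22 mm round through bore and one keyway: a slot 9 mm wide reaching 17 mm from the axis, open at the top, running down the whole hub.
- hub_foot (a point): Point on the hub's axis 40 mm below its rim. The hub turns stiffly (0.12 N m) about this axis; its keyway points anywhere within 0.5 rad of the carrier's +x, either side. Look at it, or find it by feel: press the key 2 to 4 mm down on the rim and turn the shaft through that range; at the keyway (about 0.1 rad slack either way) the hub springs up around the key and the force drops.
- float (a joint): How far the hub is pressed down into the carrier, in m: 0 at rest (10 mm proud), 0.010 fully down (level with the carrier's top). Spring: about 3.3 N to start, 1.2 N per mm more, about 15 N fully down.
- shaft: Loose steel shaft, about 0.2 kg, hanging upright by its flange in the black stand. Origin on its axis at the flange's underside, z up; fully home, the origin is at hub_top. Above it: flange 44 mm across, 6 mm thick, then a grip stub 6 to 50 mm above the origin, 26 mm along x, 20 mm along y, its two flats facing +-y to be gripped. Below: round, 19 mm across.
- key (a point): Lower end of the shaft's key, 28 mm below the flange and 12 mm from the axis on the shaft's +x side. The key is 6 mm wide, reaches 14 mm from the axis, and runs from here up to 2 mm below the flange. The shaft's tip is 38 mm below the flange, its last 6 mm tapered to 12 mm, so it centres in the bore before the key meets the rim.
- tab (a point): Outer end of a small tab on the flange's rim, 8 mm wide, 32 mm from the axis on the shaft's +x side, at mid-thickness of the flange: it shows from above which way the key points.
- stand: Fixed black stand, 80 x 80 x 50 mm, with a 33 mm round hole in which the shaft hangs. Origin at the centre of its underside.
- bottle: Small white jar with a black cap, 60 mm across, 110 mm tall, standing on the table; origin under its centre. Leave alone.
- book: Book lying flat, 150 x 210 x 24 mm; origin under its centre. Leave alone.
- wrench: Wrench lying on the table, origin under it; along its x. Leave alone.
There are look-alikes about, which are no part of the job. Leave any orange or red look-alike of the shaft alone.

How it is judged (in metres and radians):
On the way, in this order (a step that is already met when the one before it is completed fails the run):
1. the carrier is butted flush against the bearing block, the shaft still out of the hub (x of carrier in the frame of bed above -0.0025 m and angle between the x axis of carrier and the x axis of bed, either way round below 0.05 rad and distance between shaft and hub_top above 0.05 m), for 0.2 s.
2. the shaft is home in the hub, key in the keyway (z of shaft in the frame of hub_top below 0.0025 m and horizontal distance between shaft and hub_top below 0.003 m and angle between shaft's own z axis and vertical below 0.08 rad), for 0.2 s.
At the end, for the whole second after the job is handed in: Carrier within 2.5 mm of flush and square to 0.05 rad; shaft's flange within 2.5 mm of the hub's rim, within 3 mm of its axis, upright to 0.08 rad; hub pressed down by at least 4.8 mm of its 10 mm travel; the shaft gripped by the fingers and bearing on the hub with over 4 N (all of step 2 and x of carrier in the frame of bed above -0.0025 m and angle between the x axis of carrier and the x axis of bed, either way round below 0.05 rad and value of joint float above 0.0048 m and contact force between the fingers and shaft above 3 N and contact force between shaft and carrier above 4 N); the arm keeps its last pose, push and grip.
It fails at once if the jar, the book or the wrench was moved by more than 20 mm (distance of any of bottle, book, wrench from where it was at the start of the episode above 0.02 m).
It also fails if it takes over 61 s, if anything falls off the work surface, if the arm or the gripper's body presses on something with over 40 N, if the wrist force passes 120 N, or if a joint passes its speed limit or range.

## Robot

A 6-joint arm with a two-finger parallel gripper is mounted at the origin on the work surface. World frame = base frame: x ahead of the robot, y to its left, z up, the work surface at z = 0. Lengths are in mm, angles in rad, forces in N, time in s.
With the tool pointing down it reaches from about 325 to 875 mm from the base axis. Payload 4.4 kg.
Tool frame: the origin (TCP) lies on the centre line of the jaws, within the pads' length; the fingertips stand 14 mm ahead of it and the grasp point (between the pads) lies 5 mm behind it (bot.tip_extent is the distance from the TCP to the fingertips, in mm); z points along the fingers, y is the line along which they close (so a half turn about z gives the same grasp; the last joint's range is limited). The gripper opens to 85 mm and grips with 20 to 120 N. Pads are 22 mm wide; open, the fingers measure 114 mm over their backs; the gripper's body (76 mm by 85 mm) begins 54 mm behind the grasp point. The pads swing forward as they close: fully open they stand 13 mm farther back than shut.
Start: joints at [-1.25, 0.207, 1.542, -0, 1.393, -0.15], TCP at [260.808, -512.451, 245.282] pointing down, gripper open.
Joint ranges: [-2.73, 2.73], [-0.86, 2.22], [0.23, 2.46], [-1.11, 4.25], [0.08, 2.63], [-2.82, 2.82]. Speed limits (rad/s): [2.79, 2.79, 3.14, 3.14, 3.14, 3.14].

## Interface

Orientations are given as a 3x3 rotation matrix whose columns are the frame's x, y, z axes.
In Python, from rig import bot, read_camera, spotter gives the robot as it stands. The module is installed in compiled form; this text tells all that it offers.
- The arm moves only by the tool step_arm, never from a script. Its argument "plan" is a list that holds one entry, the list of rows, each a list of 5 numbers: the opening, from 0 (shut) to 1 (fully open), then the shift along the tool's x, y, z in mm, then the turn about the tool's z in rad. In form: [[[claw, dx, dy, dz, spin], ...]]. A call has exactly 5 rows; each row is the pose to reach, as a shift and turn from the pose commanded when the call began, along the tool's axes at that moment; what a row does not reach only later rows make up. A row lasts 1/8 s, in which the tool goes at most 62.5 mm and 10.7 degrees, less where a joint would pass 70% of its speed; a pose out of reach is approached as far as the arm can. A call with a gripper value outside its range is refused whole. The fingers move at their own pace and stop on an object; "squeeze" is the grip in N (left out, the last holds). Time passes only in rows, so rows that repeat a pose let the fingers close, or fill a call up. It gives the time, the measured TCP pose, the force, the opening and the grip force at its end, in the units of the state.
- bot.observe(): the state, without advancing time (a new reading comes with each control period).
- read_camera(name): name is "side" or "top" or "wrist"; returns a dict with "pixels" (384x512x3 uint8, red, green, blue), "intrinsics" (3x3 intrinsics, pixels), "xyz" and "attitude" of the camera in the world; the wrist camera has in their place "tool_from_camera" (4x4, takes a point from camera to tool coordinates, whose origin is the TCP and whose axes are the flange's). Camera axes: x right, y down, z forward; pixel columns grow to the right and rows downward; lengths in mm; the calibration is good to about 2 mm. A picture is of the moment at which its call begins: read the wrist's pose just before it. There is no depth.
- bot.hand_in(): hands the job in; it is judged then, once.
Trained networks look in the newest picture that a camera, given by its name, has taken for a name from the list of things; names that differ only in an ending like _2 or _b are one class to them, and where a whole thing is asked for, a point or a joint stands for the part that bears it (a point fixed in the world has none). Each returns a list of dicts, best first, with "score" (0 to 1); they miss things now and then, are a little off and sometimes report something else, mostly with a low value. They report only what shows in the picture. A call takes as long as a camera call. They do not tell look-alikes from the thing itself.
- spotter.trace(label, camera): "mask" (384x512 bool, what is visible of it) and "bbox" ([left, top, right, bottom] in pixels, round what is visible of it).
The state is a dict: "time": time; "qpos": joint angles; "dq": joint speeds; "joint_torque": joint torques, N m; "eef_pos": TCP position; "ee_rot": TCP orientation; "force": force on the tool from outside, world axes, zero at the start; "moment": the same for the moment, N m; "gripper_width": finger opening in mm; "finger_force": force on a finger pad.
Only numpy, scipy, OpenCV 4.12 (cv2) and the standard library are available. Lean on these libraries where they do the work, as an engineer would, in place of code of your own. Each camera call takes 0.05 s, during which the arm holds its last target. There are 200 camera calls.

## Working session

There is one attempt and no reset: what is moved stays moved. The work goes in short steps, Python scripts to look and compute and a tool call to move; the robot and the scene stay as the last step left them, time stands still between calls to the robot, and variables do not carry over. Pictures are saved under pics/ and viewed, at most 10 in all, crops included, and the job is handed in when it is done.

Besides the shell and the picture viewer there is one more tool, called by a JSON object that holds its "name" and its "arguments", one argument or row to a line. step_arm: Moves the arm, as the interface text tells. Its arguments: {"type":"object","properties":{"plan":{"type":"array"},"squeeze":{"type":"number"}},"required":["plan"]}

```bash
mkdir -p pics; ls; python3 - <<'E'
from rig import bot, read_camera, spotter
import cv2, numpy as np
s=bot.observe(); print(s['time'],s['eef_pos'],s['ee_rot'],s['force'],s['gripper_width'],bot.tip_extent)
ims=[]
for n in ['top','side']:
    c=read_camera(n); p=c['pixels'][:,:,::-1].copy(); cv2.imwrite(f'pics/{n}0.png',p)
    print(n,c['intrinsics'].tolist(),c['xyz'],c['attitude'])
    for l in ['bed','carrier','hub_top','shaft','tab','stand','bottle','book','wrench']:
        print(l,[(round(d['score'],2),d['bbox']) for d in spotter.trace(l,n)][:4])
E
```

```text
pics
0.0 [ 260.5855263  -511.7233727   244.07693025] [[ 8.91164922e-01  4.53678873e-01 -7.49353523e-04]
 [ 4.53679354e-01 -8.91162149e-01  2.25127429e-03]
 [ 3.53560087e-04 -2.34622290e-03 -9.99997185e-01]] [ 0.56669198  0.0666083  -0.67528818] 85.47100676185842 14.0
top [[377.86167614394645, 0.0, 257.40667000169714], [0.0, 377.86167614394645, 195.41730845141834], [0.0, 0.0, 1.0]] [ 395.26638319  -19.43575769 1128.71698054] [[-2.07617898e-03 -9.88866579e-01  1.48790384e-01]
 [-9.99997614e-01  1.95200049e-03 -9.80614301e-04]
 [ 6.79257807e-04 -1.48792065e-01 -9.88868272e-01]]
bed [(0.65, [191.9, 186.3, 277.3, 236.8]), (0.32, [219.5, 192.6, 249.7, 224.2]), (0.27, [318.0, 196.2, 355.0, 233.2])]
carrier [(0.7, [219.7, 192.4, 251.2, 223.2])]
hub_top [(0.6, [228.9, 198.7, 241.3, 214.1])]
shaft [(0.73, [231.4, 198.4, 241.5, 215.1]), (0.66, [331.6, 208.8, 349.0, 224.5]), (0.53, [325.9, 246.9, 347.2, 265.4]), (0.48, [293.7, 233.3, 308.3, 248.5])]
tab [(0.73, [229.5, 196.6, 240.4, 214.5]), (0.68, [326.3, 247.8, 345.0, 261.0]), (0.64, [292.4, 231.5, 310.2, 248.4]), (0.62, [330.6, 207.0, 350.1, 
[... 547 characters left out ...]
122 -0.79708906 -0.60376336]]
bed [(0.89, [245.8, 196.9, 282.9, 257.6])]
carrier [(0.67, [250.6, 195.5, 277.9, 222.9]), (0.28, [290.9, 137.8, 304.8, 159.7])]
hub_top [(0.48, [257.1, 198.6, 276.0, 211.3]), (0.17, [290.8, 136.9, 305.4, 157.6])]
shaft [(0.77, [293.3, 137.5, 300.5, 157.3]), (0.5, [325.0, 152.5, 336.7, 175.8]), (0.49, [301.8, 160.7, 317.2, 187.9])]
tab [(0.76, [321.1, 149.1, 339.6, 178.5]), (0.59, [288.8, 138.5, 303.5, 157.5]), (0.52, [302.0, 169.2, 319.8, 186.6]), (0.17, [213.2, 134.4, 233.6, 176.2])]
stand [(0.86, [277.8, 141.9, 313.0, 175.9])]
bottle [(0.68, [214.9, 134.8, 235.9, 177.9])]
book [(0.78, [273.2, 114.9, 333.7, 150.2])]
wrench [(0.87, [179.3, 326.5, 259.3, 384.0])]
```

```bash
python3 - <<'E'
import cv2, numpy as np
a=cv2.imread('pics/top0.png')[120:270,180:380]; b=cv2.imread('pics/side0.png')[110:260,200:400]
cv2.imwrite('pics/v1.png',np.vstack([cv2.resize(x,(800,600),interpolation=cv2.INTER_CUBIC) for x in [a]]))
cv2.imwrite('pics/v2.png',cv2.resize(b,(800,600),interpolation=cv2.INTER_CUBIC))
E
```

```text
(no output)
```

View pics/v1.png

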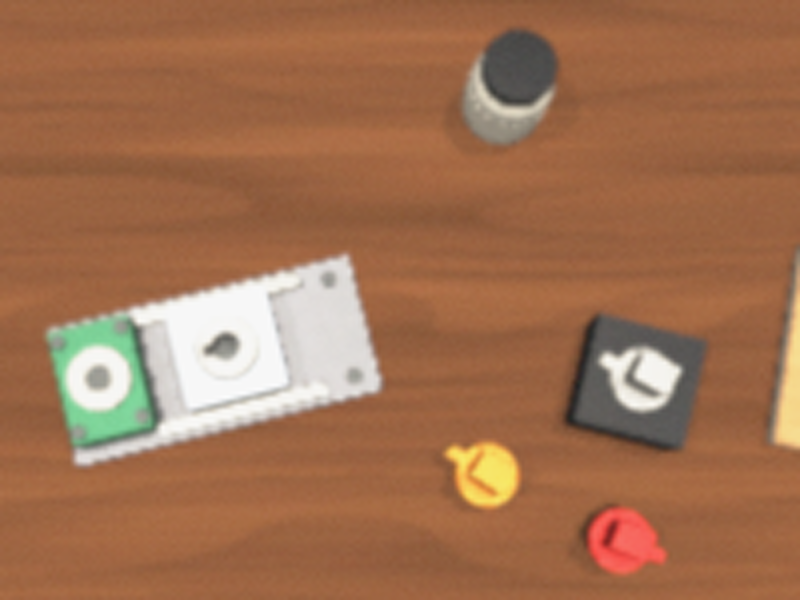

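View pics/v2.png

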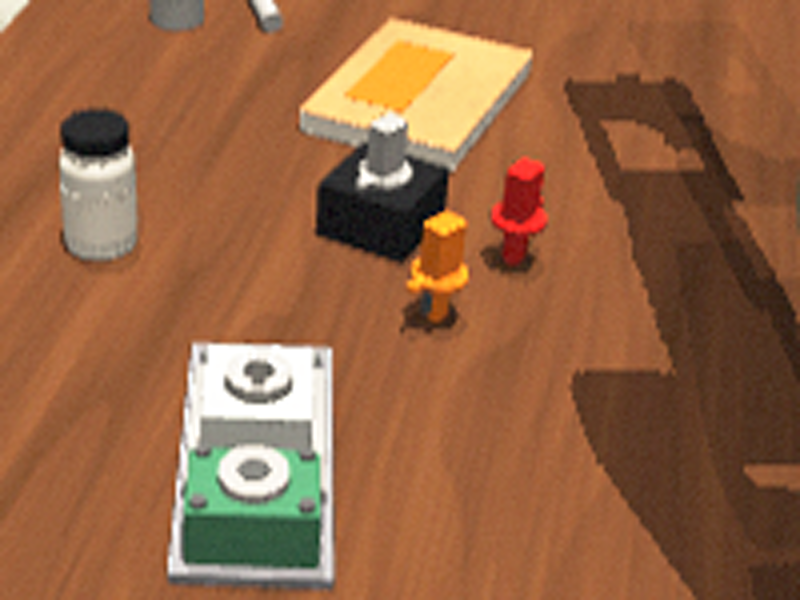

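Top picture: three shaft-like things: grey in the black stand (~(340,215)), orange (~(302,239)) and red (~(336,256)) standing on the table. The grey one in the stand fits the description. The bed lies at (192-277, 184-236) with its green block on the left (+y), keyway pointing left. The v1 enlarged crop already confirms the grey one in the stand.

```bash
cat > h.py <<'E'
from rig import bot, read_camera, spotter
import cv2, numpy as np
def unproj(px,K,R,t,z):
    px=np.atleast_2d(np.asarray(px,float)); d=np.c_[px,np.ones(len(px))]@np.linalg.inv(K).T@np.asarray(R).T
    return t+d*((z-t[2])/d[:,2])[:,None]
def proj(P,K,R,t):
    c=(np.atleast_2d(P)-t)@np.asarray(R); u=c@np.asarray(K).T; return u[:,:2]/u[:,2:]
def wrist():
    s=bot.observe(); c=read_camera('wrist'); T=np.array(c['tool_from_camera']); R0=np.array(s['ee_rot'])
    return c['pixels'],np.array(c['intrinsics']),R0@T[:3,:3],np.array(s['eef_pos'])+R0@T[:3,3],s
def totool(p,s):   # world point -> tool frame
    return np.array(s['ee_rot']).T@(np.asarray(p)-s['eef_pos'])
E
python3 - <<'E'
from h import *
c=read_camera('top');K,R,t=[np.array(c[k]) for k in('intrinsics','attitude','xyz')]
f=lambda L:np.array(L)/4+[180,120]
print('bed',unproj(f([(348,255),(381,388),(78,464),(48,330)]),K,R,t,10).round(1).tolist())
print('car',unproj(f([(270,287),(289,385),(185,410),(163,312)]),K,R,t,60).round(1).tolist())
print('hub',unproj(f([(226,347),(206,352)]),K,R,t,70).round(1).tolist())
print('green',unproj(f([(130,316),(158,430)]),K,R,t,58).round(1).tolist())
print('flange,tab',unproj(f([(641,379),(603,360)]),K,R,t,56).round(1).tolist())
print('jar',unproj(f([(505,115)]),K,R,t,0).round(1).tolist())
for l in('bed','carrier','stand','hub_top'):
    m=spotter.trace(l,'top')[0]['mask'].astype(np.uint8); r=cv2.minAreaRect(cv2.findNonZero(m)); print(l,r,unproj([r[0]],K,R,t,dict(bed=10,carrier=60,stand=50,hub_top=70)[l]).round(1))
w=read_camera('wrist');print(np.array(w['tool_from_camera']).round(3).tolist(),w['intrinsics'])
E
```

```text
bed [[599.0, -49.5, 10.0], [498.7, -73.4, 10.0], [443.0, 150.3, 10.0], [542.6, 174.8, 10.0]]
car [[566.7, 7.9, 60.0], [496.3, -5.7, 60.0], [478.8, 67.8, 60.0], [548.8, 84.2, 60.0]]
hub [[522.4, 38.6, 70.0], [518.8, 52.6, 70.0]]
green [[546.3, 108.0, 58.0], [464.8, 86.9, 58.0]]
flange,tab [[500.5, -256.4, 56.0], [514.2, -229.8, 56.0]]
jar [[710.1, -171.2, 0.0]]
bed ((233.08909606933594, 210.3500518798828), (36.808074951171875, 79.1840591430664), 75.71890258789062) [[518.8  51.9  10. ]]
carrier ((236.52943420410156, 207.6176300048828), (26.678918838500977, 24.98116683959961), 75.96376037597656) [[521.1  39.   60. ]]
stand ((338.54827880859375, 215.29721069335938), (30.573909759521484, 29.508455276489258), 13.392498016357422) [[ 499.5 -252.8   50. ]]
hub_top ((236.75003051757812, 206.75003051757812), (14.849241256713867, 14.142135620117188), 45.0) [[522.4  37.8  70. ]]
[[0.001, -0.961, -0.276, 69.345], [1.0, 0.001, -0.0, 0.168], [0.0, -0.276, 0.961, -128.459], [0.0, 0.0, 0.0, 1.0]] [[287.77912062   0.         257.52514415]
 [  0.         287.77912062 189.39018903]
 [  0.           0.           1.        ]]
```

{"name": "step_arm", "arguments": {
  "plan": [
    [[0,47,-30,0,-0.134],[0,94,-60,0,-0.268],[0,141,-90,0,-0.402],[0,188,-120,0,-0.536],[0,235,-150,0,-0.67]]
  ]
}}

```text
time: 1.92
eef_pos: [403.0, -270.7, 245.6]
ee_rot: [[0.413, 0.911, 0.001], [0.911, -0.413, -0.001], [-0.0, 0.001, -1.0]]
force: [0.4, 0.1, -0.2]
gripper_width: 0.1
finger_force: 0.0
```

```bash
cat >> h.py <<'E'
def goto(p,yaw):
    s=bot.observe(); R=np.array(s['ee_rot']); y=np.arctan2(R[1,0],R[0,0])
    print('t',s['time'],'pos',np.round(s['eef_pos'],1),'yaw',y.round(4),'F',np.round(s['force'],1),'q6',np.round(s['qpos'][5],2),'w',round(s['gripper_width'],1))
    print('shift',totool(p,s).round(1),'spin',round(-(yaw-y),3))
E
python3 -c "
from h import *
goto([540,-31,220],1.815)"
```

```text
t 1.925 pos [ 403.  -270.7  245.6] yaw 1.1449 F [ 0.4  0.1 -0.2] q6 -0.34 w 0.1
shift [274.9  25.8  25.5] spin -0.67
```

{"name": "step_arm", "arguments": {
  "plan": [
    [[0,55,5,0,-0.134],[0,110,10,0,-0.268],[0,165,15,0,-0.402],[0,220,20,10,-0.536],[0,275,26,20,-0.67]]
  ]
}}

```text
time: 2.55
eef_pos: [541.5, -31.4, 225.5]
ee_rot: [[-0.242, 0.97, 0.001], [0.97, 0.242, -0.001], [-0.001, 0.001, -1.0]]
force: [1.7, -0.1, -0.6]
gripper_width: 0.3
finger_force: 0.0
```

```bash
python3 - <<'E'
from h import *
px,K,R,t,s=wrist(); cv2.imwrite('pics/w1.png',px[:,:,::-1])
np.savez('w1.npz',K=K,R=R,t=t)
goto([540,-31,220],1.815)
for l,z in(('carrier',60),('hub_top',70),('bed',10)):
    for d in spotter.trace(l,'wrist')[:2]:
        r=cv2.minAreaRect(cv2.findNonZero(d['mask'].astype(np.uint8))); print(l,d['score'],d['bbox'],unproj([r[0]],K,R,t,z).round(1))
E
```

```text
t 2.6 pos [543.1 -25.3 223.9] yaw 1.8229 F [ 0.7  2.7 -0.4] q6 -0.46 w -0.1
shift [-4.7 -4.4  3.8] spin 0.008
carrier 0.73 [221.0, 63.4, 293.6, 139.3] [[522.8  41.3  60. ]]
hub_top 0.73 [221.9, 61.7, 294.9, 137.2] [[523.2  41.7  70. ]]
hub_top 0.58 [233.6, 79.1, 281.9, 127.2] [[523.1  39.8  70. ]]
bed 0.72 [209.0, 0.0, 305.0, 191.0] [[521.   48.5  10. ]]
```

View pics/w1.png

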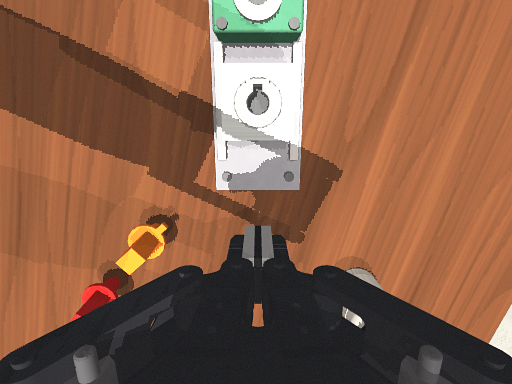

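{"name": "step_arm", "arguments": {
  "plan": [
    [[0,0,0,40,0],[0,0,0,85,0],[0,0,0,130,0],[0,0,0,170,0],[0,0,0,184,0]]
  ]
}}

```text
time: 3.38
eef_pos: [538.1, -34.1, 39.1]
ee_rot: [[-0.235, 0.972, -0.005], [0.972, 0.235, 0.001], [0.002, -0.004, -1.0]]
force: [-0.0, 0.6, -0.3]
gripper_width: 0.1
finger_force: 0.0
```

```bash
python3 - <<'E'
from h import *
px,K,R,t,s=wrist(); cv2.imwrite('pics/w2.png',px[:,:,::-1])
goto([539.2,-25,38],1.815)
for l,z in(('carrier',60),('hub_top',70)):
    for d in spotter.trace(l,'wrist')[:2]:
        r=cv2.minAreaRect(cv2.findNonZero(d['mask'].astype(np.uint8))); c=unproj([r[0]],K,R,t,z)[0];print(l,d['score'],d['bbox'],c.round(1),totool(c,s).round(1))
E
```

```text
t 3.425 pos [538.1 -33.9  38.7] yaw 1.8085 F [-0.4 -0.2 -0.9] q6 -0.46 w -0.1
shift [8.4 3.1 0.7] spin -0.007
carrier 0.74 [157.6, 0.0, 375.1, 189.1] [523.5  38.5  60. ] [ 74.    2.8 -20.8]
hub_top 0.98 [198.0, 12.4, 338.9, 157.2] [522.8  40.8  70. ] [ 76.5   2.6 -30.8]
```

{"name": "step_arm", "arguments": {
  "plan": [
    [[0,10,2.5,0,0],[0,20,2.5,0,0],[0,26,2.5,0,0],[0,32,2.5,0,0],[0,38,2.5,0,0]]
  ]
}}

```text
time: 4.15
eef_pos: [534.8, 4.1, 42.1]
ee_rot: [[-0.238, 0.971, 0.002], [0.971, 0.238, -0.002], [-0.002, 0.002, -1.0]]
force: [1.1, -4.4, 3.4]
gripper_width: -0.1
finger_force: 2.2
```

{"name": "step_arm", "arguments": {
  "plan": [
    [[0,4,0,0,0],[0,8,0,0,0],[0,11,0,0,0],[0,13,0,0,0],[0,14,0,0,0]]
  ]
}}

```text
time: 4.78
eef_pos: [530.6, 18.1, 41.3]
ee_rot: [[-0.238, 0.971, 0.0], [0.971, 0.238, -0.0], [-0.0, 0.0, -1.0]]
force: [0.9, -4.3, 3.6]
gripper_width: 0.4
finger_force: 2.2
```

{"name": "step_arm", "arguments": {
  "plan": [
    [[0,1.5,0,0,0],[0,3,0,0,0],[0,4.5,0,0,0],[0,6,0,0,0],[0,6,0,0,0]]
  ]
}}

```text
time: 5.4
eef_pos: [530.2, 20.9, 41.4]
ee_rot: [[-0.239, 0.971, 0.002], [0.971, 0.239, -0.005], [-0.006, 0.001, -1.0]]
force: [3.0, -14.9, -0.8]
gripper_width: 0.3
finger_force: 7.3
```

{"name": "step_arm", "arguments": {
  "plan": [
    [[0,1.5,0,0,0],[0,3,0,0,0],[0,3,0,0,0],[0,3,0,0,0],[0,3,0,0,0]]
  ]
}}

```text
time: 6.02
eef_pos: [530.3, 20.9, 41.5]
ee_rot: [[-0.239, 0.971, 0.004], [0.971, 0.239, -0.01], [-0.011, 0.001, -1.0]]
force: [4.1, -23.1, -1.7]
gripper_width: 0.0
finger_force: 11.8
```

{"name": "step_arm", "arguments": {
  "plan": [
    [[0,-5,0,0,0],[0,-15,0,0,0],[0,-25,0,-20,0],[0,-25,0,-55,0],[0,-25,0,-75,0]]
  ]
}}

```text
time: 6.65
eef_pos: [533.8, 3.3, 116.9]
ee_rot: [[-0.238, 0.971, -0.001], [0.971, 0.238, 0.002], [0.002, -0.001, -1.0]]
force: [0.4, 0.4, -0.2]
gripper_width: 0.1
finger_force: 0.0
```

```bash
python3 - <<'E'
from h import *
px,K,R,t,s=wrist(); cv2.imwrite('pics/w3.png',px[:,:,::-1])
np.savez('w3.npz',K=K,R=R,t=t)
goto([539.2,-25,38],1.815)
for l,z in(('carrier',60),('hub_top',70)):
    for d in spotter.trace(l,'wrist')[:2]:
        r=cv2.minAreaRect(cv2.findNonZero(d['mask'].astype(np.uint8))); c=unproj([r[0]],K,R,t,z)[0];print(l,d['score'],d['bbox'],c.round(1),totool(c,s).round(1))
E
```

```text
t 6.7 pos [535.6   3.2 119.4] yaw 1.8112 F [ 1.8 -0.5  1.3] q6 -0.4 w -0.0
shift [-28.2  -3.4  81.3] spin -0.004
carrier 0.86 [196.2, 52.9, 315.5, 171.2] [516.1  67.4  60. ] [66.4 -2.  57. ]
carrier 0.16 [222.0, 77.8, 294.8, 155.6] [517.1  65.8  60. ] [64.6 -1.3 57. ]
hub_top 0.78 [217.8, 76.6, 294.9, 154.0] [516.8  65.9  70. ] [64.7 -1.6 47. ]
```

View pics/w3.png

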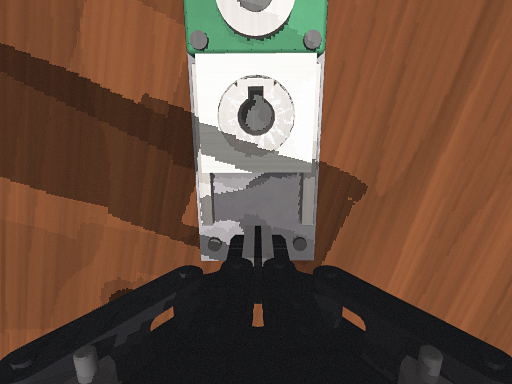

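{"name": "step_arm", "arguments": {
  "plan": [
    [[0,-35,-14,-35,0.1],[0,-90,-35,-52,0.25],[0.3,-143,-55,-52,0.41],[0.6,-195,-75,-52,0.57],[0.6,-244,-95,-52,0.716]]
  ]
}}

```text
time: 7.42
eef_pos: [498.6, -257.5, 166.0]
ee_rot: [[0.462, 0.887, -0.003], [0.887, -0.462, 0.003], [0.002, -0.004, -1.0]]
force: [0.2, 0.2, 0.0]
gripper_width: 51.1
finger_force: 0.0
```

{"name": "step_arm", "arguments": {
  "plan": [
    [[0.6,0,0,0,0],[0.6,0,0,0,0],[0.6,0,0,0,0],[0.6,0,0,0,0],[0.6,0,0,0,0]]
  ]
}}

```text
time: 8.05
eef_pos: [500.3, -256.2, 168.3]
ee_rot: [[0.457, 0.89, 0.0], [0.89, -0.457, 0.0], [0.0, 0.0, -1.0]]
force: [-0.6, 0.3, -0.7]
gripper_width: 51.2
finger_force: 0.0
```

```bash
python3 - <<'E'
from h import *
px,K,R,t,s=wrist(); cv2.imwrite('pics/w4.png',px[:,:,::-1])
np.savez('w4.npz',K=K,R=R,t=t)
goto([500.5,-256.4,74],1.095)
for l,z in(('stand',50),('shaft',56),('tab',53)):
    for d in spotter.trace(l,'wrist')[:3]:
        r=cv2.minAreaRect(cv2.findNonZero(d['mask'].astype(np.uint8))); c=unproj([r[0]],K,R,t,z)[0];print(l,round(d['score'],2),d['bbox'],c.round(1),totool(c,s).round(1),r)
E
```

```text
t 8.1 pos [ 500.3 -256.4  168.4] yaw 1.096 F [ 0.5 -0.4  0.6] q6 -0.15 w 51.2
shift [ 0.1  0.1 94.4] spin 0.001
stand 0.56 [203.2, 132.0, 309.8, 234.9] [ 500.9 -252.3   50. ] [  3.7  -1.3 118.3] ((256.4665222167969, 183.75650024414062), (94.48048400878906, 93.93514251708984), 78.9964599609375)
stand 0.28 [233.2, 152.8, 282.4, 224.1] [ 499.9 -256.2   50. ] [ -0.2  -0.4 118.3] ((257.5, 188.0), (70.0, 49.0), 90.0)
shaft 0.96 [84.8, 70.5, 156.0, 138.4] [ 431.  -144.5   56. ] [  67.7 -112.7  112.4] ((118.1117172241211, 108.86225891113281), (65.06478881835938, 69.25650787353516), 62.241458892822266)
shaft 0.94 [107.1, 201.0, 168.3, 262.2] [ 385.6 -240.1   56. ] [ -38.1 -109.4  112.3] ((137.33187866210938, 229.9779052734375), (57.73849105834961, 60.93140411376953), 86.18592071533203)
shaft 0.66 [233.9, 154.4, 283.3, 227.3] [ 500.4 -256.2   56. ] [0.000e+00 1.000e-01 1.123e+02] ((257.9881591796875, 189.671630859375), (70.0, 48.846160888671875), 67.38013458251953)
tab 0.97 [230.4, 154.1, 281.5, 225.5] [ 499.9 -255.3   53. ] [  0.7  -0.8 115.3] ((257.0, 188.0), (70.0, 48.0), 90.0)
tab 0.89 [105.1, 200.6, 168.3, 260.9] [ 384.6 -240.7   53. ] [ -39.1 -110.1  115.3] ((138.0294189453125, 229.61767578125), (54.085445404052734, 61.84658432006836), 75.96376037597656)
tab 0.88 [84.6, 71.2, 157.4, 138.5] [ 430.3 -143.9   53. ] [  67.9 -113.6  115.4] ((118.67721557617188, 108.5528564453125), (64.52765655517578, 67.85627746582031), 61.60697937011719)
```

View pics/w4.png

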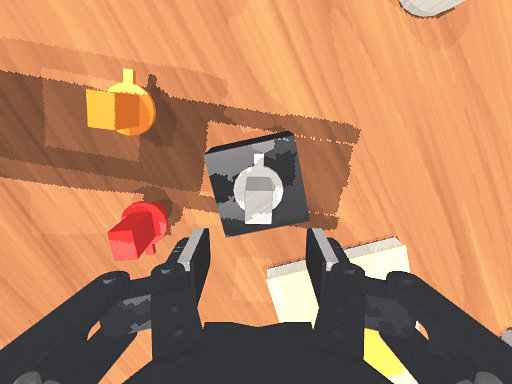

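{"name": "step_arm", "arguments": {
  "plan": [
    [[0.6,0,0,30,0],[0.6,0,0,60,0],[0.6,0,0,85,0],[0.6,0,0,93,0],[0.6,0,0,93,0]]
  ]
}}

```text
time: 8.88
eef_pos: [500.0, -257.0, 75.1]
ee_rot: [[0.458, 0.889, -0.001], [0.889, -0.458, 0.0], [0.0, -0.001, -1.0]]
force: [0.2, 0.7, -0.5]
gripper_width: 51.1
finger_force: 0.0
```

{"name": "step_arm", "arguments": {
  "plan": [
    [[0.3,0,0,0,0],[0,0,0,0,0],[0,0,0,0,0],[0,0,0,0,0],[0,0,0,0,0]]
  ],
  "squeeze": 70
}}

```text
time: 9.5
eef_pos: [501.1, -257.8, 76.8]
ee_rot: [[0.458, 0.889, 0.002], [0.889, -0.458, -0.002], [-0.0, 0.003, -1.0]]
force: [-0.3, 0.3, 5.7]
gripper_width: 19.2
finger_force: 69.3
```

{"name": "step_arm", "arguments": {
  "plan": [
    [[0,0,0,-10,0],[0,0,0,-30,0],[0,0,0,-55,0],[0,0,0,-80,0],[0,0,0,-90,0]]
  ]
}}

```text
time: 10.12
eef_pos: [500.4, -257.3, 166.6]
ee_rot: [[0.458, 0.889, 0.002], [0.889, -0.458, -0.001], [-0.0, 0.002, -1.0]]
force: [0.4, 0.1, -3.1]
gripper_width: 19.3
finger_force: 68.6
```

```bash
python3 - <<'E'
from h import *
c=read_camera('top');K,R,t=[np.array(c[k]) for k in('intrinsics','attitude','xyz')]
cv2.imwrite('pics/top5.png',c['pixels'][:,:,::-1])
for l,z in(('carrier',60),('hub_top',70)):
    for d in spotter.trace(l,'top')[:1]:
        r=cv2.minAreaRect(cv2.findNonZero(d['mask'].astype(np.uint8))); print(l,round(d['score'],2),unproj([r[0]],K,R,t,z).round(1),r)
print(bot.observe()['finger_force'])
goto([517.3,66,167],1.813)
E
```

```text
carrier 0.78 [[515.   65.3  60. ]] ((227.25, 209.75001525878906), (25.49509620666504, 26.08344268798828), 78.69007110595703)
hub_top 0.79 [[516.   65.3  70. ]] ((227.0, 209.0), (14.0, 14.0), 90.0)
68.61555576324463
t 10.275 pos [ 499.8 -256.9  165. ] yaw 1.0949 F [-0.3 -0.4 -2.9] q6 -0.15 w 19.4
shift [ 295.  -132.4   -2. ] spin -0.718
```

{"name": "step_arm", "arguments": {
  "plan": [
    [[0,40,-18,0,-0.1],[0,85,-38,0,-0.21],[0,130,-58,0,-0.32],[0,175,-79,0,-0.43],[0,220,-100,0,-0.54]]
  ]
}}

```text
time: 10.9
eef_pos: [510.7, -13.9, 163.6]
ee_rot: [[-0.067, 0.998, -0.003], [0.998, 0.067, 0.001], [0.001, -0.003, -1.0]]
force: [0.9, -1.0, -2.4]
gripper_width: 19.2
finger_force: 68.8
```

```bash
python3 -c "
from h import *
goto([516.6,65.7,167],1.813)"
```

```text
t 10.9 pos [510.7 -13.9 163.6] yaw 1.6381 F [ 0.9 -1.  -2.4] q6 -0.26 w 19.2
shift [79.1 11.3 -3.4] spin -0.175
```

{"name": "step_arm", "arguments": {
  "plan": [
    [[0,25,4,0,-0.06],[0,50,8,0,-0.12],[0,70,10,0,-0.16],[0,79,11,0,-0.175],[0,79,11,0,-0.175]]
  ]
}}

```text
time: 11.52
eef_pos: [517.2, 64.0, 164.3]
ee_rot: [[-0.237, 0.971, -0.002], [0.971, 0.237, -0.0], [0.0, -0.002, -1.0]]
force: [0.8, -0.9, -2.5]
gripper_width: 18.9
finger_force: 68.7
```

{"name": "step_arm", "arguments": {
  "plan": [
    [[0,0,0,5,0],[0,0,0,10,0],[0,0,0,13,0],[0,0,0,13,0],[0,0,0,13,0]]
  ]
}}

```text
time: 12.15
eef_pos: [518.1, 63.7, 152.4]
ee_rot: [[-0.237, 0.972, 0.0], [0.972, 0.237, -0.0], [-0.0, 0.0, -1.0]]
force: [-0.1, 0.0, -3.2]
gripper_width: 19.2
finger_force: 68.7
```

```bash
python3 - <<'E'
from h import *
px,K,R,t,s=wrist(); cv2.imwrite('pics/w5.png',cv2.resize(px[60:260,130:390,::-1],(780,600),interpolation=cv2.INTER_CUBIC))
goto([516.6,65.7,167],1.813)
p=proj([[517,66,70]],K,R,t)[0]; print('hub guess px',p,(p-[130,60])*3)
# tool axis points
Rw=np.array(s['ee_rot']); e=np.array(s['eef_pos'])
for d in (26.8,64.8): q=proj([e+Rw@[0,0,d]],K,R,t)[0]; print(d,q,(q-[130,60])*3)
for l,z in(('carrier',60),('hub_top',70)):
    for d in spotter.trace(l,'wrist')[:2]: print(l,d['score'],d['bbox'])
E
```

```text
t 12.2 pos [518.1  63.8 152.5] yaw 1.8097 F [-0.4  0.4 -2.2] q6 -0.28 w 19.4
shift [  2.2  -1.  -14.5] spin -0.003
hub guess px [257.73577577 197.87583953] [383.20732731 413.6275186 ]
26.8 [258.67989581 230.79873761] [386.03968744 512.39621283]
64.8 [258.46537837 208.70246632] [385.3961351  446.10739896]
hub_top 0.94 [228.1, 165.5, 288.8, 201.5]
```

View pics/w5.png

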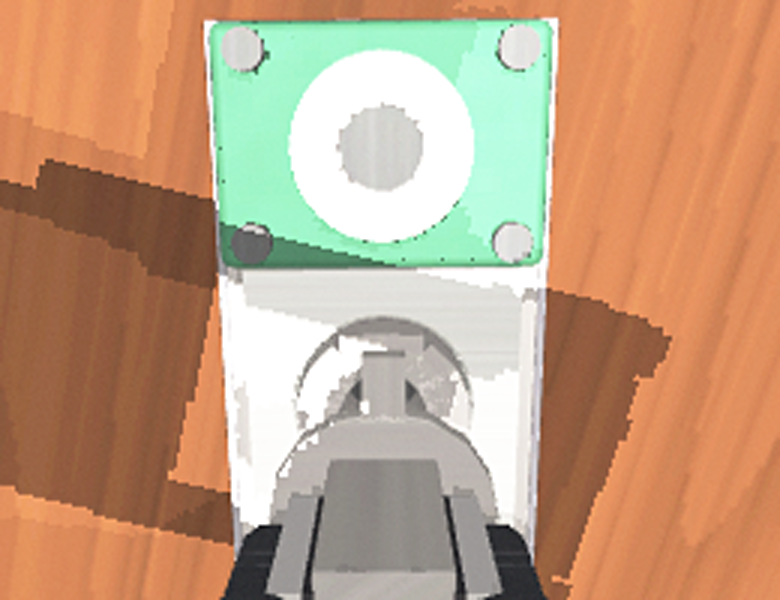

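```bash
python3 - <<'E'
from h import *
s=bot.observe(); px,K,R,t,s=wrist()
d=spotter.trace('hub_top','wrist')[0]; m=d['mask'].astype(np.uint8)
rows,cols=np.nonzero(m); print(d['bbox'],rows.min())
print('rim front in tool', totool(unproj([[258.4,165.3]],K,R,t,70)[0],s).round(1))
print('rim L/R in tool', totool(unproj([[228.3,193]],K,R,t,70)[0],s).round(1),totool(unproj([[287.8,193]],K,R,t,70)[0],s).round(1))
print('block near edge z58', totool(unproj([[257,60+265/3]],K,R,t,58)[0],s).round(1))
E
```

```text
[216.0, 176.6, 295.2, 305.7] 177
rim front in tool [27.9 -0.  82.5]
rim L/R in tool [  6.3 -23.   82.5] [ 6.4 22.5 82.5]
block near edge z58 [38.9 -1.1 94.5]
```

{"name": "step_arm", "arguments": {
  "plan": [
    [[0,3.5,0,5,0],[0,3.5,0,10,0],[0,3.5,0,15,0],[0,3.5,0,20,0],[0,3.5,0,23,0]]
  ]
}}

```text
time: 13.02
eef_pos: [516.9, 67.2, 128.8]
ee_rot: [[-0.237, 0.972, -0.001], [0.972, 0.237, -0.0], [0.0, -0.001, -1.0]]
force: [0.4, -0.7, -2.3]
gripper_width: 19.2
finger_force: 68.8
```

{"name": "step_arm", "arguments": {
  "plan": [
    [[0,0,0,2,0],[0,0,0,4,0],[0,0,0,6,0],[0,0,0,7,0],[0,0,0,7,0]]
  ]
}}

```text
time: 13.65
eef_pos: [517.2, 67.1, 122.3]
ee_rot: [[-0.237, 0.972, 0.0], [0.972, 0.237, -0.0], [-0.0, 0.0, -1.0]]
force: [0.3, -0.8, -3.7]
gripper_width: 19.1
finger_force: 68.8
```

{"name": "step_arm", "arguments": {
  "plan": [
    [[0,0,0,1,0],[0,0,0,2,0],[0,0,0,3,0],[0,0,0,4,0],[0,0,0,4,0]]
  ]
}}

```text
time: 14.28
eef_pos: [517.2, 67.1, 118.2]
ee_rot: [[-0.237, 0.972, 0.0], [0.972, 0.237, -0.0], [-0.0, 0.0, -1.0]]
force: [0.6, -2.3, -2.4]
gripper_width: 19.1
finger_force: 68.8
```

{"name": "step_arm", "arguments": {
  "plan": [
    [[0,-0.5,0,3,0],[0,-0.5,0,6,0],[0,-0.5,0,9,0],[0,-0.5,0,12,0],[0,-0.5,0,14,0]]
  ]
}}

```text
time: 14.9
eef_pos: [517.2, 66.9, 104.0]
ee_rot: [[-0.237, 0.972, -0.0], [0.972, 0.237, 0.0], [0.0, 0.0, -1.0]]
force: [0.5, -0.1, -2.0]
gripper_width: 19.5
finger_force: 68.9
```

{"name": "step_arm", "arguments": {
  "plan": [
    [[0,0,0,2,0],[0,0,0,4,0],[0,0,0,6,0],[0,0,0,8,0],[0,0,0,9,0]]
  ]
}}

```text
time: 15.52
eef_pos: [517.2, 66.8, 95.6]
ee_rot: [[-0.237, 0.972, -0.0], [0.972, 0.237, 0.0], [0.0, -0.0, -1.0]]
force: [-2.1, -0.1, 2.1]
gripper_width: 19.1
finger_force: 69.3
```

{"name": "step_arm", "arguments": {
  "plan": [
    [[0,0,0,2,0],[0,0,0,4,0],[0,0,0,6,0],[0,0,0,7.5,0],[0,0,0,7.5,0]]
  ]
}}

```text
time: 16.15
eef_pos: [517.3, 66.8, 88.9]
ee_rot: [[-0.237, 0.972, -0.0], [0.972, 0.237, 0.0], [0.0, -0.0, -1.0]]
force: [-4.4, 0.3, 10.5]
gripper_width: 19.3
finger_force: 70.5
```

{"name": "step_arm", "arguments": {
  "plan": [
    [[0,0,0,0,0],[0,0,0,0,0],[0,0,0,0,0],[0,0,0,0,0],[0,0,0,0,0]]
  ]
}}

```text
time: 16.77
eef_pos: [517.3, 66.8, 89.0]
ee_rot: [[-0.237, 0.972, -0.0], [0.972, 0.237, 0.0], [0.0, -0.0, -1.0]]
force: [-5.5, -1.5, 9.7]
gripper_width: 19.2
finger_force: 70.5
```

```bash
python3 - <<'E'
from h import *
px,K,R,t,s=wrist(); cv2.imwrite('pics/w6.png',cv2.resize(px[60:260,130:390,::-1],(780,600),interpolation=cv2.INTER_CUBIC))
goto([517,67,89],1.813)
E
```

```text
t 16.825 pos [517.3  66.8  89. ] yaw 1.8099 F [-5.6  0.2  9.1] q6 -0.28 w 19.0
shift [ 0.3 -0.2  0. ] spin -0.003
```

View pics/w6.png

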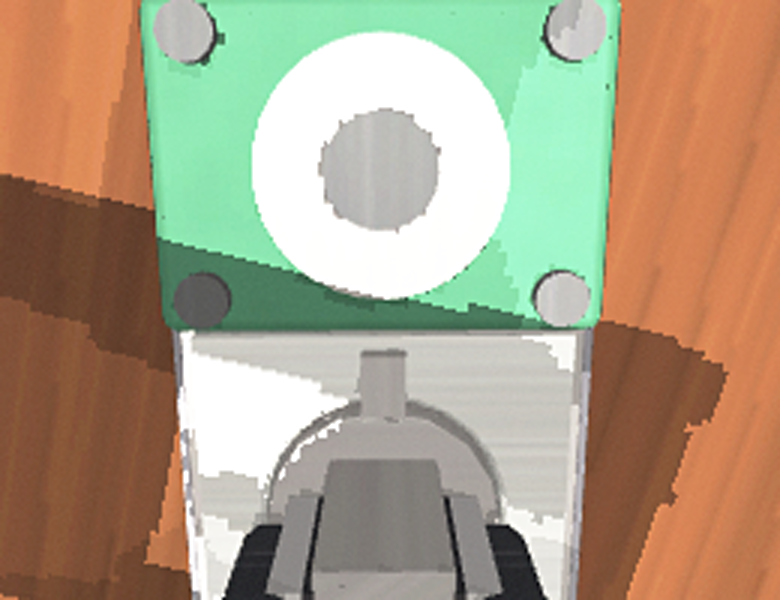

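The flange sits on the hub with the tab toward the block (384,380) and the carrier edge meets the green block at row 330. The downward push of about 12 N means the hub is pressed about 7 mm down.

```bash
python3 -c "
from rig import bot
print(bot.hand_in())"
```

```text
the job is handed in; nothing more can be done
None
```

I handed the job in at about 17 s; the hand-in returned no verdict. The carrier is flush against the bearing block. The shaft is home with its key in the keyway and still gripped, pressing the hub about 7 mm down (estimated from the roughly 12 N push). The jar, book, wrench and look-alikes were not touched.

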